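Load the relay boards into the UV curing tunnel

ROBOT

A 7-joint arm with a two-finger parallel gripper is mounted at the origin on the work surface. World frame = base frame: x ahead of the robot, y to its left, z up, the work surface at z = 0. Lengths are in m, angles in rad, forces in N, time in s.
With the tool pointing down it reaches from about 0.4 to 0.85 m from the base axis. Payload 10.4 kg.
Tool frame: the origin (TCP) lies on the mounting face of the last link; the fingertips stand 173 mm ahead of it and the grasp point (between the pads) lies 155 mm ahead of it; z points along the fingers, y is the line along which they close (so a half turn about z gives the same grasp; the last joint's range is limited). The gripper opens to 85 mm and grips with 20 to 120 N. Pads are 22 mm wide; open, the fingers measure 114 mm over their backs; the gripper's body (76 mm by 85 mm) begins 54 mm behind the grasp point. The pads swing forward as they close: fully open they stand 13 mm farther back than shut.
Start: joints at [-1.257, 0.332, -0.065, 1.46, 0.022, 1.35, -0.088], TCP at [0.207, 0.59, 0.405] pointing down, gripper open.
Joint ranges: [-2.6, 2.6], [-0.5, 2.12], [-1.47, 1.34], [0.16, 2.42], [-1.27, 4.41], [0.06, 2.06], [-2.6, 2.6]. Speed limits (rad/s): [2.22, 2.22, 2.79, 2.79, 3.14, 3.14, 3.14].

INTERFACE

Orientations are given as [roll, pitch, yaw] about the fixed x, y, z axes, in that order (R = Rz(yaw) Ry(pitch) Rx(roll)).
In Python, from rig import env, effector, ik, status, imaging, order gives the robot as it stands. Calls block until the motion is done:
- env.move_pose(position, orientation): joint-space move of the TCP to a pose.
- env.movel(position, max_speed=0.15, frame=None, contact_N=None): straight line of the TCP; frame=None keeps the orientation; max_speed is the mean speed in m/s. With contact_N (N) it stops when the force on the tool has changed by that much, and returns True; else False.
- env.goto_joints(angles): joint-space move.
- effector.gripper_to(opening, squeeze=None): opening from 0.0 (shut) to 1.0 (fully open); squeeze is the grip in N (None keeps the last); returns when the fingers have stopped.
- env.sleep(seconds).
- ik(position, orientation): joint angles nearest the present ones, or None.
- status.sense(): the state.
- imaging.grab_frame(name): name is "side" or "top" or "wrist"; returns (picture, depth): 384x512x3 uint8, blue, green, red; 384x512 float32, m along the optical axis (not along the pixel's ray), 0 where there is no reading.
- imaging.get_calibration(name): a dict with "fx", "fy", "cx", "cy" (pixels), "pose" (4x4, takes a point from camera to world coordinates); the wrist camera has in their place "tool_from_camera" (4x4, takes a point from camera to tool coordinates, whose origin is the TCP and whose axes are the flange's). Camera axes: x right, y down, z forward; pixel columns grow to the right and rows downward; lengths in m; the calibration is good to about 2 mm. A picture is of the moment at which its call begins: read the wrist's pose just before it. get_calibration takes no time and is no camera call.
A pose or a line that the arm cannot do raises env.PlanningError and nothing moves.
- order.job_done(): hands the job in; it is judged then, once.
The state is a dict: "clock": time; "joint_pos": joint angles; "qvel": joint speeds; "effort": joint torques, N m; "tcp_pos": TCP position; "tcp_rot": TCP orientation; "force": force on the tool from outside, world axes, zero at the start; "wrist_torque": the same for the moment, N m; "width": opening from 0.0 (shut) to 1.0 (fully open); "grip_force": force on a finger pad.
Only numpy, scipy, OpenCV 4.12 (cv2) and the standard library are available. Lean on these libraries where they do the work, as an engineer would, in place of code of your own. Each camera call takes 0.05 s, during which the arm holds its last target. There are 200 camera calls.

TASK

Load every coated relay board lying on the bench mat into the UV curing tunnel: press the thumb plate of the amber infeed cover down and let go, so that the push-push catch frees it and it springs open, then lay the boards flat in the guide channel (it takes a few at a time) and feed them in with the push stick, not the fingers, until every board is wholly inside the tunnel with its trailing end at least a centimetre past the mouth. When all are in, put the push stick back flat in its tray and swing the cover shut, pressing it down once more so that it stays latched. Leave the other things on the bench where they are.

Things in the scene. Friction and masses are not known exactly. Their poses are not given: they have to be found in the camera images.
- mouth (a point): mouth of the covered tunnel of the white UV curing machine: point on the channel floor (30 mm above the bench), mid-channel. Its +y is the feed direction, +x points across to the cover's hinge side, z up. The tunnel runs from y = 0 to a solid stop at y = 240 mm, 26 mm wide, 28 mm high; its amber window roof is 36 mm above the channel floor outside. Machine 112 mm wide
- infeed (a point): middle of the open infeed, on the channel floor, 82 mm before the mouth; axes as mouth. It runs from y = -82 to +82 mm and holds three boards in line. Two guide rails, inner faces 28.5 mm apart, flared lips 6.5 mm high ending 20 mm from mid-channel, narrow to 26 mm over the last 18 mm. Side walls 50 mm from mid-channel, 15 mm high (hinge side 24). The end at y = -82 is open
- cover (a joint): angle (rad) of the amber infeed cover, hinged along its far edge, sprung open: 0 shut and latched, 1.9 fully open, leaning back beyond upright, -0.095 bottom stop. Push-push catch: press the shut cover's front edge 9 mm down to the stop and let go: it springs fully open by itself in about 3 s. Swing it shut and press to the same stop, let go: it stays latched. Spring 1 to 3 N at the edge
- cover_press (a point): middle of the black thumb plate (22 by 44 mm) on top of the cover's front edge, where it is pressed: on the upper face, 93 mm from the hinge line, 7 mm above it when shut
- cover_edge (a point): middle of the cover's front edge, 105 mm from the hinge line, at half its 4 mm thickness; turns with the cover (104 mm deep, 160 mm long, 85 g)
- cover_hinge (a point): middle of the cover's hinge line, which runs along the feed direction 55 mm to +x of mid-channel, 27 mm above the channel floor (57 mm above the bench); the cover's underside lies at this height when shut
- board0: relay board on the 2 mm bench mat: green on a black base, 42 mm long (x), 24 wide (y), 4 thick, 22 g. The grey relay in its middle is 19 (x) by 15.5 (y) mm, top 19.5 mm above the underside; black terminal block (8 by 15 mm, top 14 mm up) at the -x end, small pin header at +x. Origin: centre of the underside, z up. Either end may lead. May be absent
- board1: relay board like board0; may be absent
- board2: relay board like board0; may be absent
- board3: relay board like board0; may be absent
- board4: relay board like board0; may be absent
- stick: wooden push stick, about 70 g: upright handle block 60 mm long (x), 20 wide (y), 40 high; from its foot a blade 14 mm wide, 10 mm high, undersides level, runs along +x to its tip 150 mm from the handle's middle. Origin: centre of the handle's underside; centre of mass 15 mm ahead of it. The blade fits into the tunnel, the handle does not
- stick_tip (a point): centre of the stick's front end face, 150 mm ahead of the handle's middle, 5 mm above the underside
- tray: black open tool tray fixed to the bench, outside 240 (its x) by 56 mm (its y), 14 mm high, walls and floor 3 mm; the stick lies in it lengthwise. Origin: centre of its underside
- spool: bystander: bare metal solder spool, 52 mm across, 48 mm high; origin under its centre
- blower: bystander: red rubber blower bulb standing on its foot, 54 mm across, 78 mm high; origin under its centre
- breadboard: bystander: white breadboard, 55 by 165 by 9 mm; origin under its centre
Not all that is in view belongs to the job. Of the things that look like the stick, take the one that is nearest to the robot's base at the start.

How it is judged:
On the way, in this order (a step that is already met when the one before it is completed fails the run):
1. the cover's catch is released and the cover has sprung open (value of joint cover above 1.5 rad), for 0.2 s.
2. every board has been fed wholly into the tunnel, its middle at least 29 mm past the mouth, flat on the channel floor, while the cover is open (y of board0 in the frame of mouth between 0.029 and 0.24 m and x of board0 in the frame of mouth between -0.01 and 0.01 m and z of board0 in the frame of mouth between -0.006 and 0.006 m and angle between each of board0, board1, board2, board3, board4's own z axis and vertical below 0.15 rad and y of board1 in the frame of mouth between 0.029 and 0.24 m and x of board1 in the frame of mouth between -0.01 and 0.01 m and z of board1 in the frame of mouth between -0.006 and 0.006 m and y of board2 in the frame of mouth between 0.029 and 0.24 m and x of board2 in the frame of mouth between -0.01 and 0.01 m and z of board2 in the frame of mouth between -0.006 and 0.006 m and y of board3 in the frame of mouth between 0.029 and 0.24 m and x of board3 in the frame of mouth between -0.01 and 0.01 m and z of board3 in the frame of mouth between -0.006 and 0.006 m and y of board4 in the frame of mouth between 0.029 and 0.24 m and x of board4 in the frame of mouth between -0.01 and 0.01 m and z of board4 in the frame of mouth between -0.006 and 0.006 m and value of joint cover above 1 rad), for 0.2 s.
At the end, for the whole second after the job is handed in: Every board present lies flat and still on the tunnel floor with its middle 29 to 240 mm past the mouth (its trailing end at least 8 mm in); the cover is shut and stays latched (within 0.03 rad of 0); the push stick lies flat and still on the floor of its tray, within the walls, either way round (y of board0 in the frame of mouth between 0.029 and 0.24 m and x of board0 in the frame of mouth between -0.01 and 0.01 m and z of board0 in the frame of mouth between -0.006 and 0.006 m and angle between each of board0, board1, board2, board3, board4's own z axis and vertical below 0.15 rad and y of board1 in the frame of mouth between 0.029 and 0.24 m and x of board1 in the frame of mouth between -0.01 and 0.01 m and z of board1 in the frame of mouth between -0.006 and 0.006 m and y of board2 in the frame of mouth between 0.029 and 0.24 m and x of board2 in the frame of mouth between -0.01 and 0.01 m and z of board2 in the frame of mouth between -0.006 and 0.006 m and y of board3 in the frame of mouth between 0.029 and 0.24 m and x of board3 in the frame of mouth between -0.01 and 0.01 m and z of board3 in the frame of mouth between -0.006 and 0.006 m and y of board4 in the frame of mouth between 0.029 and 0.24 m and x of board4 in the frame of mouth between -0.01 and 0.01 m and z of board4 in the frame of mouth between -0.006 and 0.006 m and linear speed of each of board0, board1, board2, board3, board4, stick below 0.01 m/s and value of joint cover between -0.03 and 0.03 rad and angle between stick's own z axis and vertical below 0.1 rad and y of stick in the frame of tray between -0.022 and 0.022 m and y of stick_tip in the frame of tray between -0.022 and 0.022 m and x of stick in the frame of tray between -0.11 and 0.11 m and z of stick in the frame of tray between -0.002 and 0.009 m); the robot touches nothing.
It fails at once if the robot's fingers push or hold a board whose middle is already past the tunnel mouth ((y of board0 in the frame of mouth above 0.003 m and z of board0 in the frame of mouth between -0.01 and 0.02 m and x of board0 in the frame of mouth between -0.02 and 0.02 m and contact force between the fingers and board0 above 0.5 N) or (y of board1 in the frame of mouth above 0.003 m and z of board1 in the frame of mouth between -0.01 and 0.02 m and x of board1 in the frame of mouth between -0.02 and 0.02 m and contact force between the fingers and board1 above 0.5 N) or (y of board2 in the frame of mouth above 0.003 m and z of board2 in the frame of mouth between -0.01 and 0.02 m and x of board2 in the frame of mouth between -0.02 and 0.02 m and contact force between the fingers and board2 above 0.5 N) or (y of board3 in the frame of mouth above 0.003 m and z of board3 in the frame of mouth between -0.01 and 0.02 m and x of board3 in the frame of mouth between -0.02 and 0.02 m and contact force between the fingers and board3 above 0.5 N) or (y of board4 in the frame of mouth above 0.003 m and z of board4 in the frame of mouth between -0.01 and 0.02 m and x of board4 in the frame of mouth between -0.02 and 0.02 m and contact force between the fingers and board4 above 0.5 N)).
It fails at once if the spool, the blower bulb or the breadboard is moved by more than 3 cm (distance of any of spool, blower, breadboard from where it was at the start of the episode above 0.03 m).
Of board0, board1, board2, board3, board4 only 3 to 5 are there at a start; the rules pass over those that are not, and their reading is None.
At some moment in a run one of board0, board1, board2, board3, board4 may be knocked a few centimetres aside while the robot is not near it.
Once in a run the grip may slacken for a moment while it holds something.
It also fails if it takes over 210 s, if anything falls off the work surface, if the arm or the gripper's body presses on something with over 40 N, if the wrist force passes 120 N, or if a joint passes its speed limit or range.

## Working session

There is one attempt and no reset: what is moved stays moved. The work goes in short steps, each a Python script; the robot and the scene stay as the last script left them, time stands still between calls to the robot, and variables do not carry over. Pictures are saved under pics/ and viewed, at most 14 in all, crops included, and the job is handed in when it is done.

```bash
ls; mkdir -p pics
python3 - <<'E'
from rig import env,effector,ik,status,imaging,order
import cv2,numpy as np
s=status.sense();print(s)
for n in("top","side"):
    p,d=imaging.grab_frame(n);cv2.imwrite(f"pics/{n}0.png",cv2.resize(p,(800,600),interpolation=cv2.INTER_CUBIC));np.savez(f"{n}0.npz",p=p,d=d);print(n,imaging.get_calibration(n))
print(imaging.get_calibration("wrist"))
E
```

```text
pics
{'clock': 0.0, 'joint_pos': array([-1.25659955,  0.33287643, -0.06470635,  1.46096902,  0.02156758,
        1.34988317, -0.08850211]), 'qvel': array([ 2.76708387e-04,  2.16191113e-03,  6.89285189e-05,  5.43910740e-06,
        1.10472689e-04, -7.89274917e-04, -2.38655151e-04]), 'effort': array([-5.34653664e-04, -6.25450230e+01,  4.88062366e-02, -3.91627693e+01,
        1.63699617e-02,  9.55182390e-03, -2.24583130e-05]), 'tcp_pos': array([0.20648282, 0.58976474, 0.40389968]), 'tcp_rot': array([-3.14015094e+00,  3.36398051e-05,  2.80481424e+00]), 'force': array([-0.34021396,  0.19889964,  0.70803986]), 'wrist_torque': array([ 0.05752266, -0.01345632,  0.00469172]), 'grip_force': 0.0, 'width': 0.9983619178263965}
top {'fx': 365.8532122306596, 'fy': 365.8532122306596, 'cx': 252.38702344123502, 'cy': 191.51702429014767, 'pose': array([[ 0.02066733, -0.98985867,  0.14054421,  0.35997096],
       [-0.99948063, -0.01697938,  0.02738937, -0.0540465 ],
       [-0.02472525, -0.14103728, -0.98969548,  0.9806041 ],
       [ 0.        ,  0.        ,  0.        ,  1.        ]])}
side {'fx': 447.8643293893557, 'fy': 447.8643293893557, 'cx': 250.87418146872227, 'cy': 191.54164832176863, 'pose': array([[ 0.82162613, -0.43140147,  0.37258995, -0.01089862],
       [-0.56993405, -0.60992561,  0.55060506, -0.7969932 ],
       [-0.01027968, -0.6647432 , -0.74700121,  1.06941176],
       [ 0.        ,  0.        ,  0.        ,  1.        ]])}
{'fx': 286.61573718007764, 'fy': 286.61573718007764, 'cx': 257.31442066522055, 'cy': 189.8580132033826, 'tool_from_camera': array([[-6.85645587e-04, -9.65288509e-01, -2.61185039e-01,
         6.64372766e-02],
       [ 9.99999564e-01, -4.96103259e-04, -7.91632298e-04,
         1.17907452e-03],
       [ 6.34578811e-04, -2.61185468e-01,  9.65288428e-01,
         3.08763603e-02],
       [ 0.00000000e+00,  0.00000000e+00,  0.00000000e+00,
         1.00000000e+00]])}
```

View pics/top0.png

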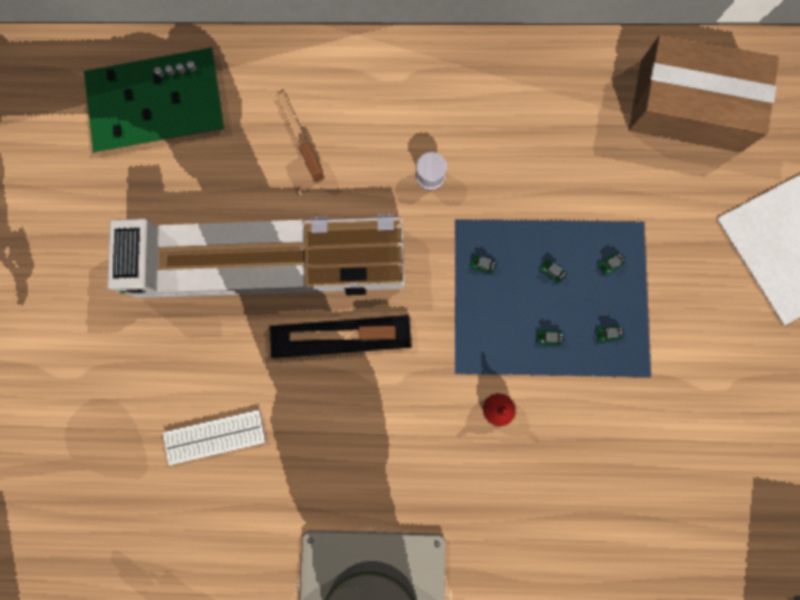

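View pics/side0.png

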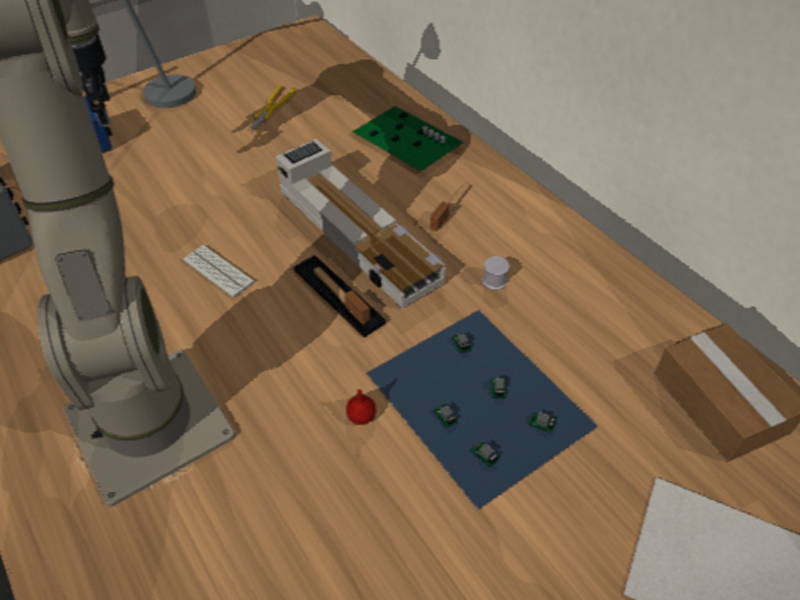

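The top view shows five boards on the mat at about (484,263), (553,269), (612,262), (550,337) and (609,332). The machine spans x 110–405 and feeds to the left, with the cover at (353,255) and its thumb plate at (353,274). There are two stick candidates: (345,333) in the black tray, and (303,140) behind the machine. The tray one is nearer the base at (372,580), so it fits. I'll confirm it with an enlarged crop and measure the main features.

```bash
cat > h.py <<'E'
from rig import env,effector,ik,status,imaging,order
import cv2,numpy as np
from scipy.spatial.transform import Rotation as Ro
def camT(n):
    c=imaging.get_calibration(n)
    if n!="wrist": return c,c["pose"]
    s=status.sense();T=np.eye(4);T[:3,:3]=Ro.from_euler("xyz",s["tcp_rot"]).as_matrix();T[:3,3]=s["tcp_pos"]
    return c,T@c["tool_from_camera"]
def onplane(c,T,u,v,z):
    r=T[:3,:3]@np.array([(u-c["cx"])/c["fx"],(v-c["cy"])/c["fy"],1]);return T[:3,3]+r*(z-T[2,3])/r[2]
def cloud(c,T,d):
    v,u=np.mgrid[:384,:512];P=np.stack([(u-c["cx"])/c["fx"]*d,(v-c["cy"])/c["fy"]*d,d],-1)
    return P@T[:3,:3].T+T[:3,3]
def grab(n):
    c,T=camT(n);p,d=imaging.grab_frame(n);return p,d,c,T
E
python3 - <<'E'
from h import *
z=np.load("top0.npz");p,d=z["p"],z["d"];c,T=camT("top")
k=512/800
f=lambda u,v,zz:onplane(c,T,u*k,v*k,zz)
P=cloud(c,T,d)
for n,u,v,zz in [("b",484,263,.02),("b",553,269,.02),("b",612,262,.02),("b",550,337,.02),("b",609,332,.02),("plate",353,274,.064),("hingeL",318,224,.057),("hingeR",386,222,.057),("mac_nearL",158,297,.0),("mac_nearR",403,291,.05),("trayUL",270,326,.014),("trayLL",271,357,.014),("trayUR",409,316,.014),("trayLR",411,348,.014),("handle",377,332,.04),("tip",292,336,.013),("decoy",303,140,.02),("spool",431,170,.04),("blower",499,408,.05)]:
    print(n,f(u,v,zz).round(3),"depth",P[int(v*k),int(u*k)].round(3))
a=cv2.resize(p[190:235,165:270],None,fx=5,fy=5,interpolation=2);b=cv2.resize(p[50:125,165:270],None,fx=5,fy=5,interpolation=2)
cv2.imwrite("pics/sticks.png",np.vstack([b,a]))
for q in [(-.1,.0,.02)]: pass
E
```

```text
b [ 0.561 -0.179  0.02 ] depth [ 0.562 -0.177  0.021]
b [ 0.553 -0.296  0.02 ] depth [ 0.553 -0.293  0.021]
b [ 0.567 -0.396  0.02 ] depth [ 0.568 -0.393  0.024]
b [ 0.437 -0.289  0.02 ] depth [ 0.439 -0.288  0.023]
b [ 0.447 -0.387  0.02 ] depth [ 0.449 -0.385  0.019]
plate [0.531 0.04  0.064] depth [0.532 0.042 0.063]
hingeL [0.616 0.102 0.057] depth [0.615 0.102 0.065]
hingeR [ 0.621 -0.012  0.057] depth [ 0.619 -0.012  0.063]
mac_nearL [0.496 0.387 0.   ] depth [ 0.497  0.388 -0.001]
mac_nearR [ 0.506 -0.042  0.05 ] depth [ 0.514 -0.039  0.002]
trayUL [0.447 0.184 0.014] depth [ 0.451  0.19  -0.001]
trayLL [0.395 0.18  0.014] depth [0.396 0.181 0.015]
trayUR [ 0.469 -0.053  0.014] depth [ 0.469 -0.051  0.018]
trayLR [ 0.415 -0.057  0.014] depth [ 0.417 -0.057  0.011]
handle [ 0.438 -0.     0.04 ] depth [0.439 0.    0.043]
tip [0.431 0.146 0.013] depth [0.431 0.148 0.015]
decoy [0.779 0.141 0.02 ] depth [0.784 0.145 0.012]
spool [ 0.718 -0.086  0.04 ] depth [ 0.718 -0.084  0.047]
blower [ 0.32  -0.199  0.05 ] depth [ 0.32  -0.197  0.055]
```

View pics/sticks.png

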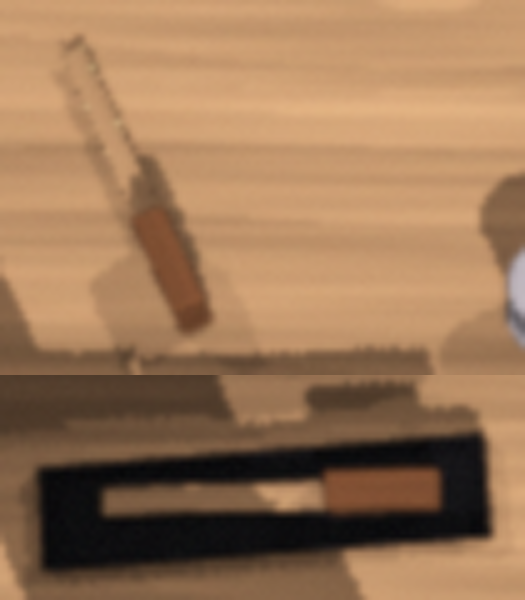

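Crop: the upper stick is the decoy, off the tray and farther away. The lower one lies in the tray with its handle at the −y end and its tip at +y, so it is the target. Next I release the cover, then look at the machine from close.

```bash
cat >> h.py <<'E'
PI=np.pi
def pose(x,y,tip,yaw): env.move_pose([x,y,tip+.173],[PI,0,yaw])
def lin(x,y,tip,v=.15,c=None): return env.movel([x,y,tip+.173],max_speed=v,contact_N=c)
def clk(): return round(float(status.sense()["clock"]),1)
E
python3 - <<'E'
from h import *
pose(.529,.041,.2,PI); print(status.sense()["joint_pos"].round(2),clk())
effector.gripper_to(0.0)
print(clk())
lin(.529,.041,.085,.15)
print(lin(.529,.041,.050,.03,18), status.sense()["tcp_pos"]-[0,0,.173],status.sense()["force"])
lin(.50,.041,.09,.3);lin(.43,.041,.18,.3)
env.sleep(1.2)
# view from in front of channel: camera toward +y? 
pose(.565,.06,.22,-PI/2) if False else None
pose(.50,.06,.25,PI/2)
print(status.sense()["joint_pos"].round(2),clk())
p,d,c,T=grab("wrist");cv2.imwrite("pics/w1.png",p);np.savez("w1.npz",p=p,d=d,T=T)
p,d,c,T=grab("side");cv2.imwrite("pics/s1.png",p)
print(clk())
E
```

```text
[-0.63  0.15  0.51  1.78 -0.07  1.24  1.47] 2.4
3.1
True [0.52895891 0.04094019 0.05565979] [-5.26602793 -0.30249253 12.6481854 ]
[-0.63  0.04  0.44  1.77 -0.02  1.34 -0.19] 8.4
8.5
```

```bash
python3 -c "
import cv2,numpy as np
a=cv2.imread('pics/w1.png');b=cv2.imread('pics/s1.png')[60:260,140:340]
cv2.imwrite('pics/v1.png',np.hstack([cv2.resize(a,(512,384)),cv2.resize(b,(288,288))[:, :].copy() if 0 else cv2.copyMakeBorder(cv2.resize(b,(288,288)),0,96,0,0,0)]))"
```

```text
(no output)
```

View pics/v1.png

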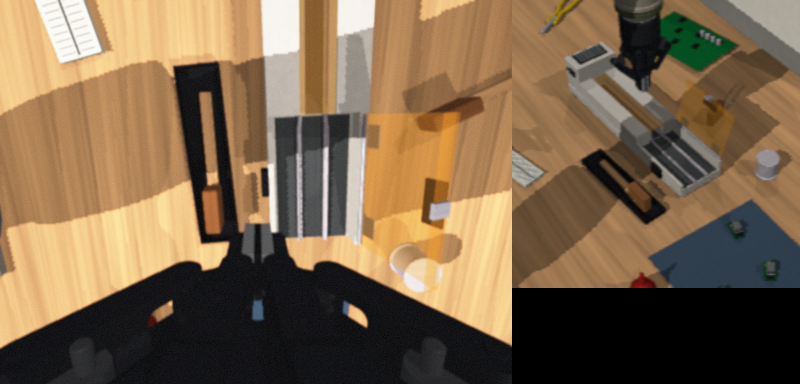

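The cover is open. The wrist view shows the rails as white lines at u≈299 and 325, with v from 115 to 238, and the mouth edge at v≈115. I'll fit the channel axis and also measure the stick and tray.

Run:
```python
from h import *
z=np.load("w1.npz");p,d,T=z["p"],z["d"],z["T"];c=imaging.get_calibration("wrist")
P=cloud(c,T,d)
for v in (125,160,200,230):
    print(v,[(u,p[v,u].max(),*(P[v,u]*1000).round(0).astype(int)) for u in range(268,368,4)])
print("mouth col", [(v,*(P[v,316]*1000).round(0).astype(int),p[v,316].max()) for v in range(100,132,2)])
print("end col", [(v,*(P[v,313]*1000).round(0).astype(int)) for v in range(228,246,2)])
# handle top & blade
m=(P[...,2]>.035)&(P[...,2]<.055)&(P[...,0]<.47)&(P[...,0]>.39)&(P[...,1]>-.06)&(P[...,1]<.06)
q=P[m][:,:2].astype(np.float32);print("handle",len(q),cv2.minAreaRect(q),P[m][:,2].mean())
hsv=cv2.cvtColor(p,cv2.COLOR_BGR2HSV)
b=(P[...,2]<.03)&(P[...,2]>.006)&(p.max(-1)>80)&(P[...,0]<.465)&(P[...,0]>.40)&(P[...,1]>.02)&(P[...,1]<.17)
q=P[b][:,:2].astype(np.float32);print("blade",len(q),cv2.minAreaRect(q))
t=(p.max(-1)<45)&(P[...,2]<.02)&(P[...,2]>-.01)&(P[...,0]<.49)&(P[...,0]>.38);t=cv2.morphologyEx(t.astype(np.uint8),2,np.ones((3,3)))>0
q=P[t][:,:2].astype(np.float32);q=q[(q[:,1]>-.08)&(q[:,1]<.2)];print("tray",len(q),cv2.minAreaRect(q))
```

```text
125 [(268, np.uint8(166), np.int64(512), np.int64(112), np.int64(45)), (272, np.uint8(171), np.int64(518), np.int64(112), np.int64(30)), (276, np.uint8(51), np.int64(522), np.int64(112), np.int64(31)), (280, np.uint8(50), np.int64(527), np.int64(112), np.int64(30)), (284, np.uint8(50), np.int64(532), np.int64(112), np.int64(31)), (288, np.uint8(51), np.int64(537), np.int64(112), np.int64(30)), (292, np.uint8(52), np.int64(542), np.int64(112), np.int64(30)), (296, np.uint8(58), np.int64(547), np.int64(112), np.int64(29)), (300, np.uint8(133), np.int64(551), np.int64(112), np.int64(37)), (304, np.uint8(54), np.int64(557), np.int64(112), np.int64(30)), (308, np.uint8(50), np.int64(562), np.int64(112), np.int64(30)), (312, np.uint8(51), np.int64(567), np.int64(112), np.int64(31)), (316, np.uint8(50), np.int64(572), np.int64(112), np.int64(30)), (320, np.uint8(42), np.int64(577), np.int64(112), np.int64(29)), (324, np.uint8(88), np.int64(581), np.int64(112), np.int64(33)), (328, np.uint8(82), np.int64(585), np.int64(112), np.int64(36)), (332, np.uint8(45), np.int64(591), np.int64(112), np
[... 6601 characters left out ...]
int64(-31), np.int64(30)), (234, np.int64(576), np.int64(-34), np.int64(29)), (236, np.int64(576), np.int64(-36), np.int64(30)), (238, np.int64(582), np.int64(-53), np.int64(0)), (240, np.int64(582), np.int64(-57), np.int64(0)), (242, np.int64(583), np.int64(-60), np.int64(0)), (244, np.int64(583), np.int64(-63), np.int64(-1))]
handle 696 ((0.440237820148468, 0.003125840798020363), (0.02019895426928997, 0.05941179394721985), 2.673170566558838) 0.04232344357078932
blade 1131 ((0.4384644031524658, 0.09557600319385529), (0.1489633172750473, 0.05557260289788246), 88.64833068847656)
tray 4782 ((0.4343838095664978, 0.06602050364017487), (0.05459584295749664, 0.2355087250471115), 5.368314743041992)
```

Run:
```python
from h import *
z=np.load("w1.npz");p,d,T=z["p"],z["d"],z["T"];c=imaging.get_calibration("wrist")
g=p.max(-1).astype(float);L=[]
for a,b in((294,307),(318,334)):
    pts=[]
    for v in range(140,236):
        w=np.clip(g[v,a:b]-110,0,None)
        if w.sum()>0: pts.append(onplane(c,T,(w*np.arange(a,b)).sum()/w.sum(),v,.0355)[:2])
    pts=np.array(pts);k=np.polyfit(pts[:,1],pts[:,0],1);L.append(k);print(k,np.polyval(k,.043),len(pts))
k=np.mean(L,0);print("mid x at infeed .043",np.polyval(k,.043),"mouth .125",np.polyval(k,.125),"a",-np.arctan(k[0]))
P=cloud(c,T,d)
for u in(285,310,318,340):
    col=P[220:245,u];i=np.where(col[:,2]<.015)[0][0];print("end",u,col[i-1])
# blade edges
hs=cv2.cvtColor(p,cv2.COLOR_BGR2HSV)
for v in (100,125,150,195,215):
    x=[onplane(c,T,u,v,.013 if v<185 else .043) for u in range(185,240) if g[v,u]>70]
    x=np.array(x);x=x[x[:,0]<.468];print(v,len(x),x[:,0].min(),x[:,0].max(),x[0,1]) if len(x) else 0
```

```text
[-0.04634996  0.55470331] 0.5527102585831889 96
[-0.05011985  0.58824556] 0.586090411187691 96
mid x at infeed .043 0.56940033488544 mouth .125 0.5654450727883569 a 0.04819754788546941Traceback (most recent call last):
  File "<stdin>", line 13, in <module>
IndexError: index 0 is out of bounds for axis 0 with size 0
```

```bash
cat >> h.py <<'E'
A=.048; I0=np.array([.5694,.043]); F=np.array([-np.sin(A),np.cos(A)]); X=np.array([np.cos(A),np.sin(A)])
def m2w(x,y): return I0+x*X+y*F      # infeed frame -> world
def w2m(q): return np.array([(q-I0)@X,(q-I0)@F])
def boards(P,zb):
    """boards on a support at height zb: list of (relay centre xy, long-axis angle, footprint size)"""
    Z=cv2.medianBlur(P[...,2].astype(np.float32),5)
    relay=((Z>zb+.0155)&(Z<zb+.026)).astype(np.uint8); foot=(Z>zb+.0025)&(Z<zb+.026)
    n,l,s,ct=cv2.connectedComponentsWithStats(relay);out=[]
    for i in range(1,n):
        if s[i,4]<40: continue
        q=P[l==i][:,:2];ctr=(q.max(0)+q.min(0))/2
        fm=P[foot][:,:2];fm=fm[np.linalg.norm(fm-ctr,axis=1)<.030]
        r=cv2.minAreaRect(fm.astype(np.float32));b=cv2.boxPoints(r);e=[b[1]-b[0],b[2]-b[1]];e=max(e,key=np.linalg.norm)
        rr=cv2.minAreaRect(q.astype(np.float32))
        out.append((np.array(rr[0]),np.arctan2(e[1],e[0])%PI,sorted(r[1]),sorted(rr[1]),len(q)))
    return out
def look(): 
    pose(.62,-.27,.30,PI);p,d,c,T=grab("wrist");P=cloud(c,T,d)
    P[(d==0)|(P[...,0]<.36)|(P[...,0]>.66)|(P[...,1]>-.12)|(P[...,1]<-.5)]=-1
    return p,d,T,boards(P,.002)
E
python3 - <<'E'
from h import *
p,d,T,B=look();cv2.imwrite("pics/mat.png",p);np.savez("mat.npz",p=p,d=d,T=T)
for b in B: print(b)
print(clk(),status.sense()["joint_pos"].round(2))
for b in B:
    for y in (b[1],b[1]-PI): 
        j=ik([*b[0],.25],[PI,0,y]);print(y, None if j is None else j.round(2))
E
```

```text
(array([-0.27428836, -0.64733469]), np.float32(0.0), [0.0, 0.0], [0.02067178674042225, 1.6135964393615723], 189)
(array([-0.27427441, -0.68830043]), np.float32(0.0), [0.0, 0.0], [0.020091094076633453, 1.579535961151123], 198)
(array([ 0.55237687, -0.29823726]), np.float32(0.918574), [0.02371731773018837, 0.0415579117834568], [0.015505625866353512, 0.02020685188472271], 147)
(array([-0.21158844, -0.59109521]), np.float32(0.0), [0.0, 0.0], [0.019894838333129883, 1.7761725187301636], 146)
(array([ 0.56727546, -0.39733317]), np.float32(2.1520615), [0.0241113118827343, 0.042251549661159515], [0.015369733795523643, 0.01887546293437481], 149)
10.5 [-0.06  0.47  0.62  1.22 -0.27  1.53  2.09]
0.0 [ 1.23  0.94  1.15  1.44 -0.86  1.32  0.86]
-3.1415927 [ 1.23  0.94  1.15  1.44 -0.86  1.32 -2.28]
0.0 [ 1.27  1.01  1.15  1.31 -0.9   1.37  0.82]
-3.1415927 [ 1.27  1.01  1.15  1.31 -0.9   1.37 -2.32]
0.918574 [-0.27  0.66  0.96  1.66 -0.58  1.14  0.19]
-2.2230186 [ 1.05  0.62 -0.86  1.59  0.5   1.17  2.58]
0.0 [ 1.05  0.78  1.16  1.67 -0.76  1.21  0.82]
-3.1415927 [ 1.05  0.78  1.16  1.67 -0.76  1.21 -2.33]
2.1520615 [ 0.06  0.69  0.72  1.46 -0.48  1.17  1.44]
-0.9895313 [-0.15  0.92  1.15  1.47 -0.85  1.31 -1.48]
```

View pics/mat.png

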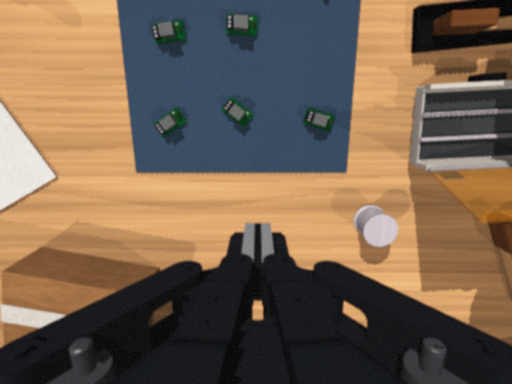

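All five boards are clear: (168,31), (242,23), (169,122), (237,110) and (318,120). The detector only trips over invalid pixels, so I fix that and load the first board.

```bash
python3 - <<'E'
s=open("h.py").read()
s=s.replace("q=P[l==i][:,:2];ctr","q=P[(l==i)&(P[...,2]>zb+.012)&(P[...,2]<zb+.03)][:,:2]\n        if len(q)<30: continue\n        ctr")
s+='''
def grasp(b):
    (x,y),yaw=b[0],float(b[1])
    pose(x,y,.07,yaw);effector.gripper_to(.42,40)
    lin(x,y,.0115,.12);effector.gripper_to(0.0,40);w=status.sense()["width"];lin(x,y,.075,.2);return w
def place(my):
    x,y=m2w(0,my);pose(x,y,.09,PI/2+A);lin(x,y,.048,.15);c=lin(x,y,.0385,.03,5)
    s=status.sense();effector.gripper_to(.30);lin(x,y,.10,.2);return c,(s["tcp_pos"]-[0,0,.173]).round(4),round(s["width"],3)
'''
open("h.py","w").write(s)
E
python3 - <<'E'
from h import *
z=np.load("mat.npz");T=z["T"];d=z["d"];P=cloud(imaging.get_calibration("wrist"),T,d)
P[(d==0)|(P[...,0]<.36)|(P[...,0]>.66)|(P[...,1]>-.12)|(P[...,1]<-.5)]=-1
B=boards(P,.002)
for b in B: print(b)
if len(B)!=5: raise SystemExit
b=max(B,key=lambda b:b[0][1])
print(grasp(b),clk());s=status.sense();print(s["width"],s["joint_pos"].round(2))
p,d,c,T=grab("wrist");cv2.imwrite("pics/g1.png",p)
print(place(.040),clk())
x,y=m2w(0,-.03);pose(x,y,.16,PI/2+A);p,d,c,T=grab("wrist");cv2.imwrite("pics/p1.png",p);np.savez("p1.npz",p=p,d=d,T=T);print(clk())
P=cloud(c,T,d);print([(w2m(b[0]),b) for b in boards(P,.030)])
cv2.imwrite("pics/gp.png",np.hstack([cv2.imread("pics/g1.png")[:300],p[:300]])[:,112:912])
E
```

```text
(array([ 0.4381769 , -0.28976184]), np.float32(1.5084089), [0.023936090990900993, 0.042028315365314484], [0.015544303692877293, 0.018633218482136726], 187)
(array([ 0.44656929, -0.38949957]), np.float32(1.7107028), [0.024255909025669098, 0.04223905876278877], [0.016120320186018944, 0.019483979791402817], 196)
(array([ 0.55284548, -0.29765728]), np.float32(0.918574), [0.02371731773018837, 0.0415579117834568], [0.015505625866353512, 0.018715577200055122], 146)
(array([ 0.56320173, -0.17806184]), np.float32(1.3018652), [0.023716898635029793, 0.041878290474414825], [0.015508443117141724, 0.019191883504390717], 145)
(array([ 0.56727546, -0.39733317]), np.float32(2.1520615), [0.0241113118827343, 0.042251549661159515], [0.015369733795523643, 0.01887546293437481], 149)
0.169907918905504 13.9
0.17005808547096876 [-0.46  0.53  0.88  1.76 -0.46  1.07  0.32]
(True, array([0.568 , 0.0828, 0.0405]), 0.166) 16.4
17.0
[(array([-0.03322111,  0.08282768]), (array([0.53224295, 0.12413828]), np.float32(0.032946415), [0.029796401038765907, 0.04361921176314354], [0.0014274957356974483, 0.04166598245501518], 119)), (array([0.05269399, 0.00548448]), (array([0.62177014, 0.0510065 ]), np.float32(1.686931), [0.04371319338679314, 0.05285489186644554], [0.0410725437104702, 0.17171238362789154], 1291)), (array([0.00088178, 0.04053126]), (array([0.56833601, 0.08352689]), np.float32(1.623529), [0.039259981364011765, 0.05248011276125908], [0.014534239657223225, 0.01795477792620659], 403)), (array([ 0.17022967, -0.13022253]), (array([ 0.74568188, -0.07890465]), np.float32(1.673485), [0.007074910681694746, 0.021922260522842407], [0.007074910681694746, 0.021922260522842407], 94))]
```

View pics/gp.png

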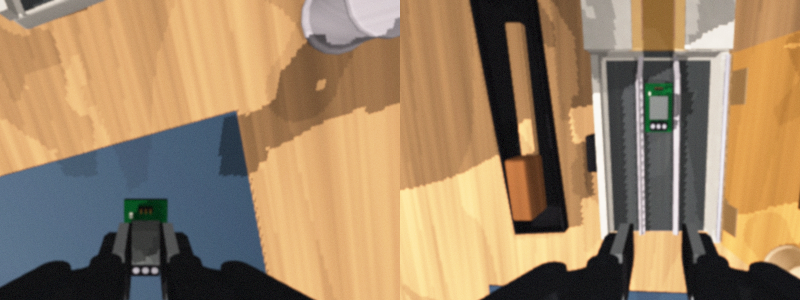

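On the left the relay is held squarely; on the right the board lies flat between the rails at (658,107). I load two more, with checks.

```bash
cat >> h.py <<'E'
def chan(my=-.03):
    x,y=m2w(0,my);pose(x,y,.16,PI/2+A);p,d,c,T=grab("wrist");P=cloud(c,T,d);P[d==0]=-1
    B=[]
    for b in boards(P,.030):
        m=w2m(b[0])
        if abs(m[0])<.012 and -.1<m[1]<.09:
            near=(np.linalg.norm(P[...,:2]-b[0],axis=-1)<.006);B.append((m.round(4),round(float(b[1]-PI/2-A),3),round(float(np.median(P[near][:,2])),4)))
    return sorted(B,key=lambda b:-b[0][1]),p
def load(my,nexp):
    p,d,T,B=look();print("mat",[(b[0].round(3),round(float(b[1]),2),b[4]) for b in B])
    B=[b for b in B if b[2][1]<.046]
    if len(B)!=nexp: print("COUNT");return False
    w=grasp(max(B,key=lambda b:b[0][1]));w2=status.sense()["width"]
    if min(w,w2)<.14: print("WIDTH",w,w2);return False
    print(w,place(my),clk());return True
E
python3 - <<'E'
from h import *
for my,n in((-.006,4),(-.052,3)):
    if not load(my,n): break
    print(chan()[0],clk())
E
```

```text
mat [(array([ 0.438, -0.29 ]), 1.51, 189), (array([ 0.447, -0.39 ]), 1.66, 201), (array([ 0.553, -0.298]), 0.9, 143), (array([ 0.567, -0.398]), 2.15, 152)]
0.16638507055851623 (True, array([0.5701, 0.0368, 0.0404]), 0.166) 24.4
[(array([0.0007, 0.0406]), -0.006, 0.0494), (array([ 0.0007, -0.0053]), -0.009, 0.0494)] 24.8
mat [(array([ 0.447, -0.39 ]), 1.72, 195), (array([ 0.553, -0.298]), 0.9, 146), (array([ 0.567, -0.397]), 2.15, 152)]
0.1668665201297123 (True, array([ 0.5723, -0.0092,  0.0405]), 0.161) 32.4
[(array([0.0007, 0.0405]), 0.012, 0.0494), (array([ 0.0007, -0.005 ]), 0.005, 0.0494), (array([ 0.0008, -0.0508]), 0.019, 0.0494)] 32.8
```

Three boards are flat in the channel. Now I pick up the stick and check its alignment before entry.

```bash
cat >> h.py <<'E'
H=.016  # finger tips above the stick's underside
def blade(p,d,c,T,yb):
    """tip end (infeed frame) and heights of the held blade by depth"""
    P=cloud(c,T,d);m=np.einsum('ijk,lk->ijl',P[...,:2]-I0,np.array([X,F]));Z=P[...,2]
    k=(d>0)&(Z>yb+.005)&(Z<yb+.020)&(abs(m[...,0])<.03)&(m[...,1]<-.08)&(m[...,1]>-.20)
    q=np.c_[m[k],Z[k]]
    for a in np.arange(-.19,-.08,.015):
        s=q[(q[:,1]>=a)&(q[:,1]<a+.015)]
        if len(s)>4: print(round(a,3),len(s),np.percentile(s[:,0],[3,97]).round(4),s[:,2].mean().round(4))
    print("front",np.percentile(q[:,1],99).round(4))
E
python3 - <<'E'
from h import *
hx,hy,yw=.440,.003,PI/2+.047
pose(hx,hy,.08,yw);effector.gripper_to(.38,70);lin(hx,hy,.003+H,.12);effector.gripper_to(0.0,70);print(status.sense()["width"])
lin(hx,hy,.06,.12);lin(hx+.005,-.205,.06,.15)
x,y=m2w(.001,-.25);env.move_pose([x,y,.06+.173],[PI,0,PI/2+A]);print(status.sense()["width"],clk())
p,d,c,T=grab("wrist");cv2.imwrite("pics/st.png",p);blade(p,d,c,T,.044)
E
```

```text
0.2196951805183653
0.21882391978522206 37.2
-0.19 848 [-0.0059  0.0072] 0.0522
-0.175 927 [-0.0061  0.007 ] 0.0523
-0.16 1010 [-0.006   0.0073] 0.0522
-0.145 893 [-0.0062  0.0071] 0.0522
front -0.1333
```

View pics/st.png

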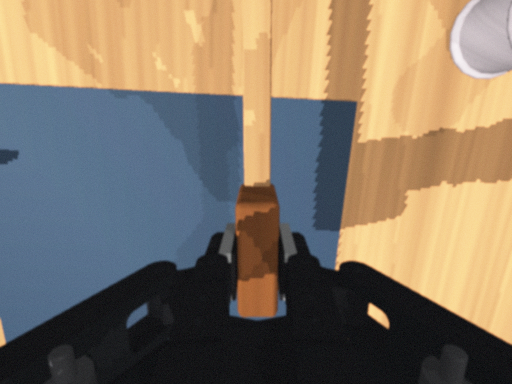

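The stick is held level (blade top at 0.052 throughout), straight and centred. Now I push the first batch.

```bash
cat >> h.py <<'E'
def push(tip_m, z=.0493, xo=.0005):
    """run the stick tip to infeed-frame y = tip_m and back out"""
    lin(*m2w(xo,-.25),z,.05)
    r=lin(*m2w(xo,tip_m-.15),z,.07,12);s=status.sense();print("push",r,w2m(s["tcp_pos"][:2]).round(4),s["force"].round(1),round(s["width"],3),clk())
    return r
E
python3 - <<'E'
from h import *
r=push(.097)
p,d,c,T=grab("wrist");cv2.imwrite("pics/pu.png",p)
t,dd,_,_=grab("top");cv2.imwrite("pics/t2.png",t)
cv2.imwrite("pics/pp.png",np.hstack([p[:300],cv2.resize(t[100:220,40:300],None,fx=1.1,fy=1.1)[:120].repeat(2,0)[:240].repeat(1,1)[:, :288] if 0 else cv2.copyMakeBorder(cv2.resize(t[125:200,80:280],(288,108)),0,192,0,0,0)]))
E
```

```text
push False [ 0.0005 -0.0531] [-0.8 -0.  -1.2] 0.223 40.6
```

View pics/pp.png

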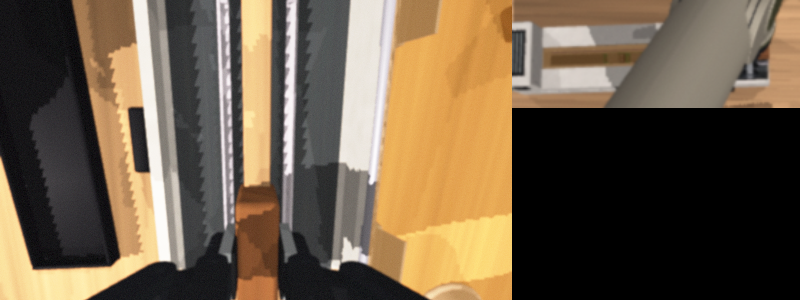

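The blade is in the channel with no jam. I return the stick to the tray, check the channel, and load the remaining two boards.

```bash
cat >> h.py <<'E'
TX,TY,TW=.440,.006,PI/2+.094
def stow():
    s=status.sense();lin(*m2w(.0005,-.25),.0495,.15);lin(*m2w(.0005,-.25),.06,.1)
    lin(.445,-.205,.06,.15);env.move_pose([TX,TY,.06+.173],[PI,0,TW]);print("w",round(status.sense()["width"],3))
    lin(TX,TY,.026,.1);r=lin(TX,TY,.0195,.02,4);print("down",r,(status.sense()["tcp_pos"][2]-.173).round(4))
    effector.gripper_to(.38);lin(TX,TY,.09,.2)
def handle():
    p,d,c,T=grab("wrist");P=cloud(c,T,d)
    m=(d>0)&(P[...,2]>.035)&(P[...,2]<.055)&(P[...,0]<.47)&(P[...,0]>.40)&(P[...,1]>-.07)&(P[...,1]<.06)
    r=cv2.minAreaRect(P[m][:,:2].astype(np.float32));print("handle",m.sum(),r,P[m][:,2].mean());return p
E
python3 - <<'E'
from h import *
stow();print(clk())
B,p=chan(-.06);print(B,clk());cv2.imwrite("pics/c2.png",p);handle()
if not B:
  for my,n in((.03,2),(-.03,1)):
    if not load(my,n): break
    print(chan()[0],clk())
E
```

```text
w 0.22
down True 0.0199
46.0
[] 46.7
handle 1588 ((0.4412074089050293, 0.00575815886259079), (0.020293615758419037, 0.05997579172253609), 5.931430816650391) 0.04207374322721057
mat [(array([ 0.447, -0.39 ]), 1.7, 196), (array([ 0.567, -0.397]), 2.17, 145)]
0.16935088663641804 (True, array([0.5684, 0.0729, 0.0404]), 0.165) 54.4
[(array([0.0006, 0.0314]), 0.0, 0.0494)] 54.9
mat [(array([ 0.567, -0.398]), 2.14, 148)]
0.17130678203513558 (True, array([0.5713, 0.0129, 0.0406]), 0.17) 62.2
[(array([0.0007, 0.0308]), 0.008, 0.0494), (array([ 0.0007, -0.0295]), -1.582, 0.0493)] 62.6
```

View pics/c2.png

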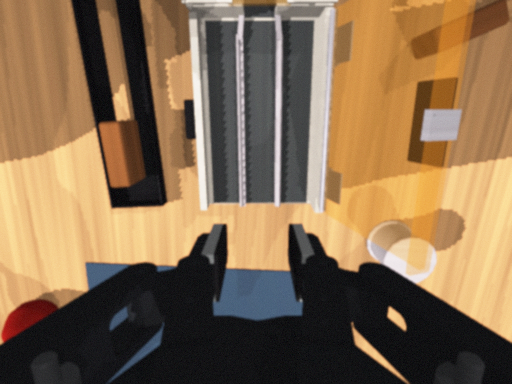

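The channel was empty after the first push: all three boards are inside. The last two are now laid flat, so I do the second push.

Run:
```python
from h import *
hx,hy,yw=.4408,.0058,PI/2+.098
pose(hx,hy,.08,yw);effector.gripper_to(.38,70);lin(hx,hy,.003+H,.12);effector.gripper_to(0.0,70);print(status.sense()["width"])
lin(hx,hy,.06,.12);lin(.445,-.205,.06,.15)
x,y=m2w(.001,-.25);env.move_pose([x,y,.06+.173],[PI,0,PI/2+A]);print(status.sense()["width"],clk())
p,d,c,T=grab("wrist");blade(p,d,c,T,.044)
r=push(.100)
if not r:
    lin(*m2w(.0005,-.25),.0495,.15);lin(*m2w(.0005,-.25),.06,.1);print(status.sense()["width"],clk())
    t,_,_,_=grab("side");cv2.imwrite("pics/t3.png",cv2.resize(t[80:200,160:300],(700,600),interpolation=2))
```

```text
0.2188598212837394
0.21785524343087795 67.1
-0.19 855 [-0.0059  0.0071] 0.0521
-0.175 909 [-0.0061  0.007 ] 0.0521
-0.16 1013 [-0.006   0.0073] 0.0521
-0.145 895 [-0.0062  0.0071] 0.0521
front -0.1333
push False [ 0.0005 -0.0502] [-2.  -0.3 -1. ] 0.222 70.5
0.2199526415585966 72.3
```

View pics/t3.png

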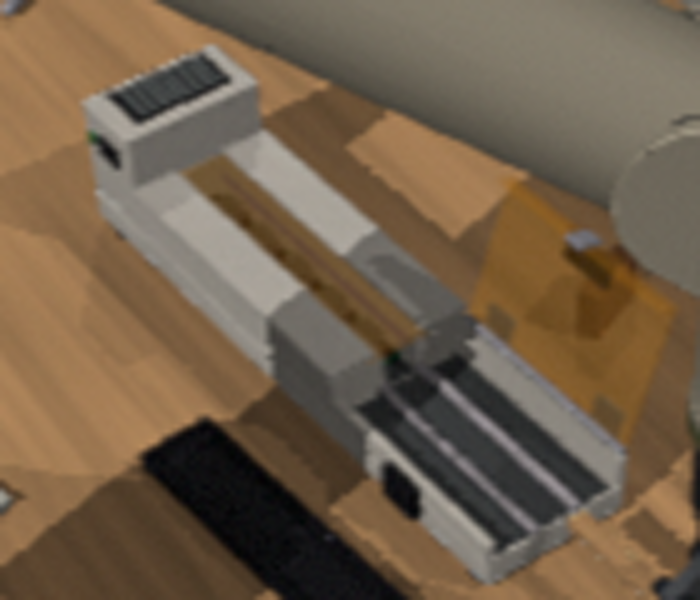

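A dark green spot shows at the mouth at about (390,355), probably the last board's trailing end just inside. I'll work out where it is.

Run:
```python
from h import *
c,T=camT("side");t,d,_,_=grab("side")
for z in(.034,.038,.045,.066):
    print(z,w2m(onplane(c,T,238,151,z)[:2])-[0,.082])
hs=cv2.cvtColor(t,cv2.COLOR_BGR2HSV)
g=(t[...,1].astype(int)>t[...,2]+8)&(t[...,1].astype(int)>t[...,0]+4)
P=cloud(c,T,d)
for v,u in np.argwhere(g):
    if 140<v<165 and 220<u<255: print(u,v,t[v,u],(w2m(P[v,u,:2])-[0,.082]).round(3),P[v,u,2].round(3),(w2m(onplane(c,T,u,v,.034)[:2])-[0,.082]).round(3))
c2,T2=camT("wrist")
```

```text
0.034 [0.00962463 0.01604604]
0.038 [0.00719252 0.01253351]
0.045 [0.00293632 0.00638658]
0.066 [-0.00983226 -0.01205419]
238 151 [10 24 11] [0.008 0.014] 0.036 [0.01  0.016]
239 151 [24 33 21] [0.014 0.016] 0.032 [0.012 0.014]
237 152 [36 46 35] [0.004 0.015] 0.033 [0.004 0.014]
238 152 [16 21 11] [0.008 0.014] 0.032 [0.007 0.012]
```

The trailing end is about 14–16 mm past the mouth. I stow the stick, check it, then swing the cover shut.

```bash
cat >> h.py <<'E'
def close_cover():
    W=lambda rx:m2w(.055+rx,0)
    effector.gripper_to(0.0,40)
    lin(*status.sense()["tcp_pos"][:2],.26,.25)
    pose(*W(.09),.27,PI);lin(*W(.09),.142,.2)
    for th in np.r_[1.9:.0:14j]:
        r=.088+.012*(1-th/1.9);rx=-r*np.cos(th)+.007*np.sin(th)+.011;z=.057+min(.085,r*np.sin(th))+.007*np.cos(th)
        lin(*W(rx),z,.08)
    r=lin(*W(-.09),.048,.03,18);s=status.sense();print("press",r,(s["tcp_pos"][2]-.173).round(4),s["force"].round(1))
    lin(*W(-.09),.12,.15)
E
python3 - <<'E'
from h import *
stow();x,y=m2w(0,-.06);pose(x,y,.16,PI/2+A);p=handle();print(clk())
close_cover();print(clk())
x,y=m2w(-.06,-.02);pose(x,y,.25,PI/2);env.sleep(1)
p,d,c,T=grab("wrist");cv2.imwrite("pics/e.png",p)
P=cloud(c,T,d);m=np.einsum('ijk,lk->ijl',P[...,:2]-I0,np.array([X,F]))
k=(abs(m[...,0]+.038)<.006)&(abs(m[...,1])<.015);print("plate z",np.median(P[k][:,2]),k.sum());handle();print(clk())
E
```

```text
w 0.222
down True 0.02
handle 1600 ((0.4410449266433716, 0.006348665803670883), (0.020105227828025818, 0.059951990842819214), 5.375021934509277) 0.04209128938056073
77.2
press True 0.0561 [-5.7 -0.4 16.9]
86.0
plate z 0.3348827070811455 3534
handle 767 ((0.44052374362945557, 0.006768964231014252), (0.020047087222337723, 0.05936272814869881), 5.397080898284912) 0.042347464245804746
88.5
```

View pics/e.png

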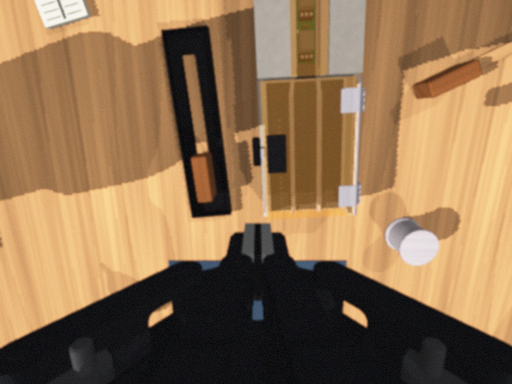

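The cover stays shut (thumb plate at (277,153)), the stick lies in the tray, and boards show through the tunnel window. I do one last check on the plate height, mat and bystanders, then hand in.

Run:
```python
from h import *
p,d,c,T=grab("wrist");P=cloud(c,T,d);z=float(np.median(P[145:162,271:282,2]));print("plate z",z)
_,_,_,B=look();print(len(B))
# relays through the tunnel roof
if abs(z-.064)<.003 and not B: print(order.job_done(),clk())
```

```text
plate z 0.06491190982626455
0
the job is handed in; nothing more can be done
the job is handed in; nothing more can be done
```

I handed the job in at about 90 s of the 210 s limit: all five boards are in the tunnel with the last one's trailing end about 15 mm past the mouth, the stick is back flat in its tray, and the cover is shut and holding; the verdict wasn't shown to me.

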